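# Hang the grating disc on its slanted storage arm

### The arm

A 7-joint arm with a two-finger parallel gripper is mounted at the origin on the work surface. World frame = base frame: x ahead of the robot, y to its left, z up, the work surface at z = 0. Lengths are in m, angles in rad, forces in N, time in s.
With the tool pointing down it reaches from about 0.425 to 0.95 m from the base axis. Payload 4.7 kg.
Tool frame: the origin (TCP) lies midway between the tips of the shut fingers; the grasp point (between the pads) lies 19 mm behind it (hold_point_z is the distance from the TCP to the grasp point, in m); z points along the fingers, y is the direction in which the jaws open and shut (so a half turn about z gives the same grasp; the last joint's range is limited). The gripper opens to 85 mm and grips with 20 to 120 N. Pads are 22 mm wide; open, the fingers measure 114 mm over their backs; the gripper's body (76 mm by 85 mm) begins 54 mm behind the grasp point. The pads swing forward as they close: fully open they stand 13 mm farther back than shut.
Start: joints at [1.263, 0.469, -0.049, 1.532, 0.024, 1.141, -0.082], TCP at [0.186, -0.649, 0.231] pointing down, gripper open.
Joint ranges: [-2.59, 2.59], [-0.33, 1.99], [-1.39, 1.29], [0.1, 2.45], [-1.04, 4.18], [0.21, 1.99], [-2.66, 2.66]. Speed limits (rad/s): [2.57, 2.57, 3.14, 3.14, 3.14, 3.14, 3.14].

### API

Orientations are given as [roll, pitch, yaw] about the fixed x, y, z axes, in that order (R = Rz(yaw) Ry(pitch) Rx(roll)).
In Python, from bench import * gives the robot as it stands.
- The arm moves only by the tool send_rows, never from a script. Its argument "deltas" is a list of rows, each a list of 4 numbers: the shift along the tool's x, y, z in cm, then the turn about the tool's z in degrees. In form: [[tx, ty, tz, roll], ...]. A call has 1 to 8 rows; each row is the pose to reach, as a shift and turn from the pose commanded when the call began, along the tool's axes at that moment; what a row does not reach only later rows make up. A row lasts 1/8 s, in which the tool goes at most 62.5 mm and 10.7 degrees, less where a joint would pass 70% of its speed; a pose out of reach is approached as far as the arm can. A call with a gripper value outside its range is refused whole. "grip" is the gripper's target within -1 to 1 (fully open at 1, half-way at 0, shut at -1), set as the call begins (left out, the last holds). The fingers move at their own pace and stop on an object; "newtons" is the grip in N (left out, the last holds). Time passes only in rows, so rows that repeat a pose let the fingers close. It gives the time, the measured TCP pose, the force and the opening at its end, in the units of the state.
- observe(): the state, without advancing time (a new reading comes with each control period).
- capture(name): name is "scene" or "top" or "wrist"; returns a dict with "color" (480x640x3 uint8, red, green, blue), "vfov" (degrees; the focal length in pixels is half the picture's height over the tangent of half this angle, whatever the lens; pixels are square), "cx", "cy" (the principal point, pixels), "R" (3x3) and "t" (3): a world point X has camera coordinates R X + t; the wrist camera has in their place "hand_eye" (4x4, takes a point from camera to tool coordinates, whose origin is the TCP and whose axes are the flange's). Camera axes: x right, y down, z forward; pixel columns grow to the right and rows downward; lengths in m; the calibration is good to about 2 mm. The wrist camera is an equidistant fisheye: a pixel r from the principal point sees the ray r / f radians off the axis. A picture is of the moment at which its call begins: read the wrist's pose just before it. There is no depth.
- job_done(): hands the job in, once; it reports no verdict.
The state is a dict: "time_s": time; "joint_pos": joint angles; "joint_velocities": joint speeds; "effort": joint torques, N m; "tool_pos": TCP position; "orientation": TCP orientation; "ft_force": force on the tool from outside, world axes, zero at the start; "moment": the same for the moment, N m; "grip_width": finger opening in m.
Only numpy, scipy, OpenCV 4.12 (cv2) and the standard library are available. Lean on these libraries where they do the work, as an engineer would, in place of code of your own. Each camera call takes 0.05 s, during which the arm holds its last target. There are 200 camera calls.

### The job

Pick up the steel grating disc by its hub and hang it on the slanted storage arm, hub side up: slide it down along the arm over the spring keeper and press it home until the keeper has sprung up again behind the hub, then let go and leave it hanging there. Feel your way, for the arm may be clamped a little in or out: press with no more than about 25 N, and leave the other things on the counter where they stand.

Things in the scene. Friction and masses are not known exactly. Their poses are not given: they have to be found in the camera images.
- hub (a point): Grating disc, about 0.3 kg: steel plate 110 mm across, 3 mm thick, small bumps on top; black plastic hub in its middle, 40 mm outside diameter, its top 44 mm above the disc's underside, with a 20 mm round bore right through. Point: on the hub's axis, 25 mm above the disc's underside, 19 mm below the hub's top. z: along the bore, out of the hub's top. Starts hub up on a wooden board.
- board: Round wooden board, 200 mm across and 12 mm thick, fixed on the counter; the disc lies on it. Origin: centre of its underside.
- stand: Storage stand, fixed: grey base plate 160 x 120 x 12 mm holding a dark slanted socket tube, out of which the steel arm points up and towards the robot's side. Origin on the counter, straight below the middle of the socket's mouth; the base reaches from 45 mm before it (-x, the side the arm points to) to 115 mm behind it.
- socket_mouth (a point): Middle of the socket's mouth (36 mm across), 85 mm above the counter. z: the arm's axis, pointing out and up, 30 degrees from the vertical; x: towards the arm's upper side; y: level. The arm is a round steel rod of 16 mm, tapering to 7 mm over its last 6.5 mm. Somebody clamped it by eye: it stands up to 16 mm farther out or in than nominal, not measured, and does not shift in use.
- seat_nominal (a point): A point on the arm's axis 25 mm out from the socket's mouth, axes as there: the NOMINAL place of the face of the buffer, a black rubber collar 34 mm across on which the disc's underside comes to rest. The true face is up to 16 mm farther out or in along z. It is sprung: gives up to 5 mm at 6 N per mm. The rod's tip is 67.5 mm beyond the face.
- keeper (a joint): Spring keeper: steel tongue 16 x 6 mm in the arm's upper side, pivoted 59.6 mm beyond the buffer's face, free end towards the buffer, 6 mm proud. 0 rad = proud, 0.38 = flush. A hub sliding down presses it in (a rub of a few N); it springs up behind the hub when the disc reaches the buffer or has pressed it in by 1 to 2 mm. A push of 10 to 16 N on the buffer is enough.
- bottle_mid (a point): A green glass bottle, 64 mm across, 200 mm tall, a bystander. This point is on its axis 100 mm above its foot.
- jar_mid (a point): A clear jar with a steel lid, 72 mm across, 90 mm tall, a bystander. This point is on its axis 45 mm above its foot.
- tub_mid (a point): An open white plastic tub, 120 x 100 x 60 mm, a bystander. This point is at its middle, 30 mm above its foot.
There are look-alikes about, which are no part of the job. Leave any turquoise look-alike of the part that bears hub alone.

How it is judged:
By the outcome, as a careful person would: the job done as asked, in the order asked, and still so for the second after the job is handed in, with the robot touching nothing.
It also fails if it takes over 64 s, if anything falls off the work surface, if the arm or the gripper's body presses on something with over 40 N, if the wrist force passes 120 N, or if a joint passes its speed limit or range.

## Working session

There is one attempt and no reset: what is moved stays moved. The work goes in short steps, Python scripts to look and compute and a tool call to move; the robot and the scene stay as the last step left them, time stands still between calls to the robot, and variables do not carry over. Pictures are saved under pics/ and viewed, about 8 in all and at most 12, crops included, and the job is handed in when it is done.

Besides the shell and the picture viewer there is one more tool, called after ">>>" by a JSON object that holds its "fn" and its "kwargs", one argument or row to a line. send_rows: Moves the arm, as the interface text tells. Its arguments: {"type":"object","properties":{"deltas":{"type":"array"},"grip":{"type":"number"},"newtons":{"type":"number"}},"required":["deltas"]}

```bash
mkdir -p pics; ls; python3 - <<'E'
from bench import *
import cv2
s=observe(); print({k:s[k] for k in('time_s','tool_pos','orientation','ft_force','grip_width')})
for n in("scene","top"):
    c=capture(n); cv2.imwrite(f"pics/{n}0.png",c["color"][:,:,::-1]); print(n,c["vfov"],c["cx"],c["cy"],c["R"],c["t"])
E
```

```text
pics
{'time_s': 0.0, 'tool_pos': array([ 0.18558092, -0.64837765,  0.23024459]), 'orientation': array([-3.13960805e+00,  1.00076490e-04,  2.78840531e-01]), 'ft_force': array([-0.50562369, -0.10209399,  0.59421361]), 'grip_width': 0.0851436605116303}
scene 55.67602264404221 327.94258893524 235.64935934126368 [[ 0.00393824  0.9998521  -0.01674121]
 [ 0.73105649 -0.01430149 -0.68216704]
 [-0.68230557 -0.00955224 -0.73100469]] [ 0.01247865 -0.37770205  1.80573067]
top 48.51176801893776 322.86746278985896 242.20128247822066 [[-0.026155   -0.99965637 -0.00175129]
 [-0.98146427  0.02601165 -0.18987175]
 [ 0.18985206 -0.00324726 -0.98180734]] [0.01411198 0.6301913  1.22920295]
```

View pics/scene0.png

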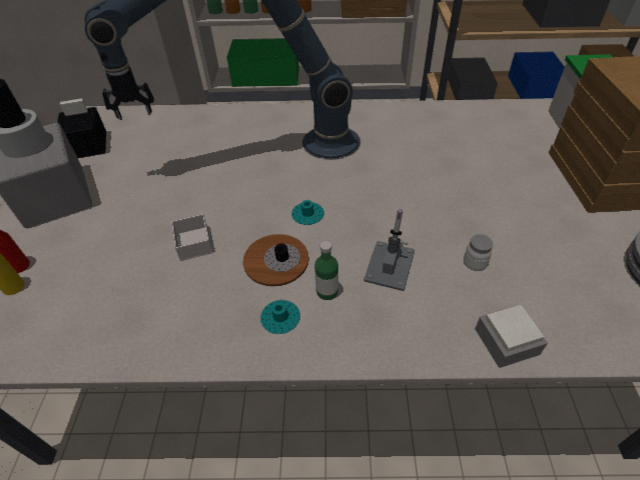

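View pics/top0.png

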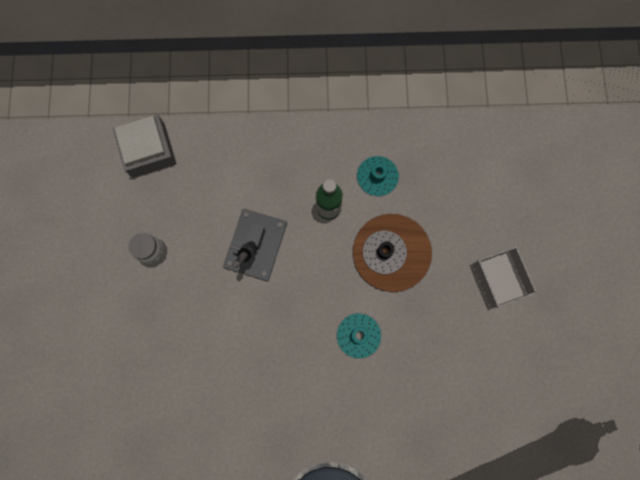

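The disc with the black hub is on the board at top (385,250) and scene (282,258). The stand is at top (256,244) and scene (393,262), with the bottle between them at top (330,195). The next step is zooming in on hub and arm.

```bash
cat > h.py <<'E'
import numpy as np, cv2
from bench import *
def ray(c,u,v):
    f=240/np.tan(np.radians(c["vfov"]/2)); R=np.array(c["R"]);t=np.array(c["t"])
    return -R.T@t, R.T@np.array([(u-c["cx"])/f,(v-c["cy"])/f,1])
def atz(c,u,v,z):
    o,d=ray(c,u,v); return o+d*(z-o[2])/d[2]
def proj(c,X):
    f=240/np.tan(np.radians(c["vfov"]/2)); p=np.array(c["R"])@X+c["t"]; return p[:2]/p[2]*f+[c["cx"],c["cy"]]
def tri(a,b):
    (o1,d1),(o2,d2)=a,b; d1=d1/np.linalg.norm(d1);d2=d2/np.linalg.norm(d2)
    s=np.linalg.lstsq(np.c_[d1,-d2],o2-o1,rcond=None)[0]
    p,q=o1+s[0]*d1,o2+s[1]*d2; return (p+q)/2,np.linalg.norm(p-q)
E
python3 - <<'E'
import cv2,numpy as np
s=cv2.imread("pics/scene0.png");t=cv2.imread("pics/top0.png")
def crop(i,x,y,w=80,h=60): return cv2.resize(i[y:y+h,x:x+w],(400,300),interpolation=cv2.INTER_CUBIC)
m=np.vstack([np.hstack([crop(s,355,205,),crop(t,215,203,)]),np.hstack([crop(s,240,230),crop(t,345,222)])])
m=np.clip(m.astype(float)*1.6,0,255).astype('uint8')
cv2.imwrite("pics/m1.png",m)
E
```

```text
(no output)
```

View pics/m1.png

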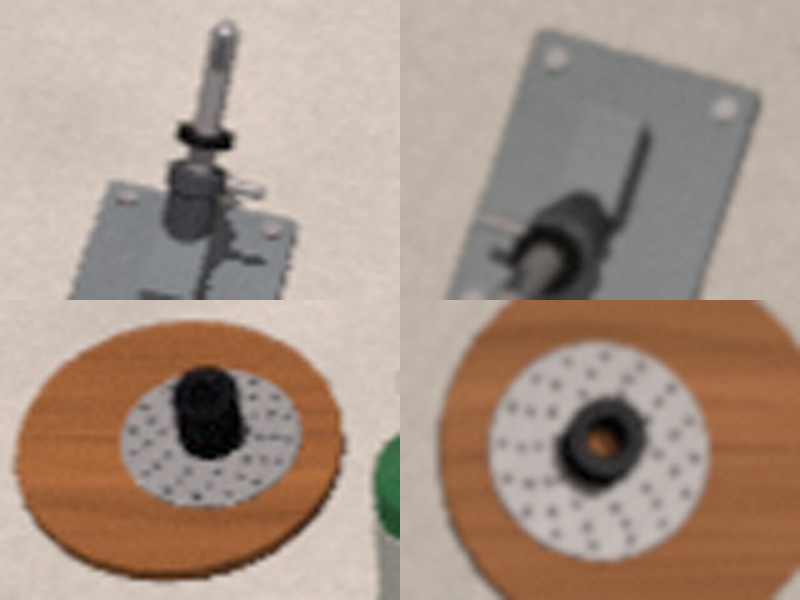

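```bash
python3 - <<'E'
from h import *
s=capture("scene");t=capture("top")
print("hub top",atz(t,386.6,249.4,.056),"disc",atz(t,385,252,.015), "scene hubtop",atz(s,281.6,247,.056))
a=atz(t,243,209.4,.012);b=atz(t,286.4,222,.012);print(a,b,np.linalg.norm(a-b))
e=(a-b)/np.linalg.norm(a-b); xs=np.cross(e,[0,0,1.]); 
if xs[0]<0: xs=-xs
m=(a+b)/2; O=m-.115*xs; O[2]=0; print("O",O,"xdir",xs,np.degrees(np.arctan2(xs[1],xs[0])))
ax=-xs*.5+np.array([0,0,.866]); M=O+[0,0,.085]
print("mouth px",proj(s,M),proj(t,M))
for k in(.0765,.0925,.1085): print(k,M+k*ax,proj(s,M+k*ax),proj(t,M+k*ax))
for k in(.009,.025,.041): print("buf",k,proj(s,M+k*ax),proj(t,M+k*ax))
i=t["color"][:,:,::-1][225:285,205:285]
j=s["color"][:,:,::-1][200:260,360:440]
cv2.imwrite("pics/m2.png",np.clip(np.hstack([cv2.resize(q,(400,300),interpolation=cv2.INTER_CUBIC) for q in(i,j)])*1.6,0,255))
E
```

```text
hub top [ 0.60934501 -0.15638232  0.056     ] disc [ 0.61008082 -0.157166    0.015     ] scene hubtop [ 0.61201875 -0.15149747  0.056     ]
[0.73007214 0.19830114 0.012     ] [0.69423975 0.08832016 0.012     ] 0.1156709853088871
O [0.60281294 0.17893518 0.        ] xdir [ 0.95080873 -0.30977855  0.        ] -18.045885678306774
mouth px [393.63701616 236.48447498] [246.46719109 253.64680708]
0.0765 [0.56644451 0.19078421 0.151249  ] [398.51423652 211.47856198] [236.8985352  264.84578045]
0.0925 [0.55883804 0.19326244 0.165105  ] [399.55678796 206.13331438] [234.74868699 267.36192202]
0.1085 [0.55123157 0.19574067 0.178961  ] [400.60731776 200.747161  ] [232.54291157 269.94351973]
buf 0.009 [394.20175965 233.58898826] [245.39861737 254.89744549]
buf 0.025 [395.21163313 228.41128328] [243.46277611 257.16311739]
buf 0.041 [396.22911212 223.19458415] [241.47919464 259.48466352][ WARN:0@2.789] global loadsave.cpp:1063 imwrite_ Unsupported depth image for selected encoder is fallbacked to CV_8U.
```

View pics/m2.png

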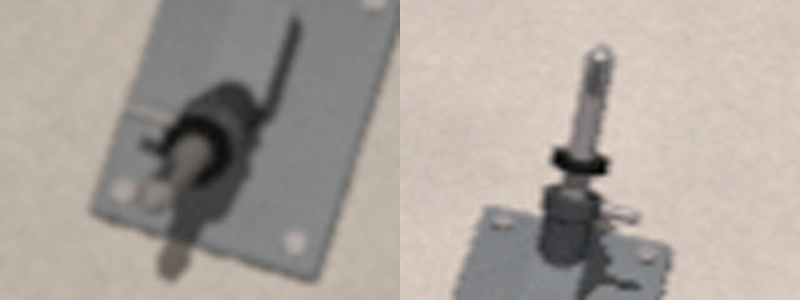

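```bash
cat > fit.py <<'E'
from h import *
from scipy.optimize import least_squares
s=capture("scene");t=capture("top")
print("tip tri",tri(ray(s,399.8,210.2),ray(t,236,264)))
def pts(p):
    x,y,a,k=p; X=np.array([np.cos(a),np.sin(a),0]);Y=np.array([-X[1],X[0],0]);O=np.array([x,y,.012])
    ax=-.5*X+[0,0,.866]; return [O+.115*X+.06*Y,O+.115*X-.06*Y,O-.045*X+.06*Y,O-.045*X-.06*Y],O+[0,0,.073],O+[0,0,.073]+k*ax,ax
T=[(243,209.4),(286.4,222),(223.6,267),(267.6,281.4)]
def res(p):
    c,M,tip,ax=pts(p)
    r=[proj(t,q)-u for q,u in zip(c,T)]+[proj(t,tip-.001*ax)-(236,264),proj(s,tip-.001*ax)-(399.8,210)]
    return np.ravel(r)
o=least_squares(res,[.603,.179,-.31,.09]); print(o.x,np.degrees(o.x[2]),"seat",o.x[3]-.0675);print(res(o.x).round(1)); print("tip",pts(o.x)[2],"mouth s",proj(s,pts(o.x)[1]))
E
python3 fit.py
```

```text
tip tri (array([0.56754341, 0.19279992, 0.15720502]), np.float64(0.00191978842041219))
[ 0.60534817  0.17892018 -0.32336678  0.08340432] -18.527551505631614 seat 0.01590432494539762
[-0.4 -1.3  1.1 -0.4 -1.5  0.7  0.2  0.3 -0.   0.6 -0.7  0.1]
tip [0.56580739 0.19217149 0.15722815] mouth s [393.72081135 237.11949856]
```

>>> {"fn": "send_rows", "kwargs": {
  "deltas": [
    [3,-2,0,3],
    [8,-5.2,0,8],
    [13,-8.5,0,13],
    [18,-11.8,0,18],
    [23,-15,0,23],
    [28,-18.3,0,28],
    [33,-21.6,0,32],
    [37,-24.2,0,34.5]
  ],
  "grip": 1
}}

```text
time_s: 1.3
tool_pos: [0.4766, -0.312, 0.2316]
orientation: [-3.141, -0.001, -0.323]
ft_force: [0.1, -0.4, -0.0]
grip_width: 0.0857
```

```bash
cat > go.py <<'E'
import sys
from h import *
from scipy.spatial.transform import Rotation as Rn
def delta(X):
    s=observe(); R=Rn.from_euler('xyz',s['orientation']).as_matrix(); d=R.T@(np.array(X)-s['tool_pos'])*100
    print('t',round(s['time_s'],2),'pos',s['tool_pos'].round(4),'rpy',np.degrees(s['orientation']).round(1),'F',s['ft_force'].round(1),'w',round(s['grip_width'],4),'-> d cm',d.round(2))
if __name__=="__main__": delta([float(v) for v in sys.argv[1:4]])
E
python3 go.py .610 -.1565 .19
```

```text
t 1.3 pos [ 0.4766 -0.312   0.2316] rpy [-180.    -0.   -18.5] F [ 0.1 -0.4 -0. ] w 0.0857 -> d cm [  7.72 -18.98   4.17]
```

>>> {"fn": "send_rows", "kwargs": {
  "deltas": [
    [1.3,-3.2,0,0],
    [2.8,-7,1,0],
    [4.5,-11,2,0],
    [6,-15,3,0],
    [7.2,-17.8,4,0],
    [7.7,-19,4.2,0],
    [7.7,-19,4.2,0],
    [7.7,-19,4.2,0]
  ]
}}

```text
time_s: 2.3
tool_pos: [0.6076, -0.1607, 0.1898]
orientation: [3.14, -0.0, -0.326]
ft_force: [-0.3, -0.8, -0.0]
grip_width: 0.0855
```

```bash
python3 go.py .610 -.1565 .19; python3 - <<'E'
from h import *
c=capture("wrist"); cv2.imwrite("pics/w1.png",c["color"][:,:,::-1]); print(c["vfov"],c["cx"],c["cy"],np.array(c["hand_eye"]).round(4))
E
```

```text
t 2.3 pos [ 0.6076 -0.1607  0.1898] rpy [179.9  -0.  -18.7] F [-0.3 -0.8 -0. ] w 0.0855 -> d cm [ 0.09 -0.48 -0.02]
65.70646984690485 314.909266568351 234.54128141271974 [[ 2.000e-04 -9.502e-01 -3.117e-01  8.090e-02]
 [ 1.000e+00  2.000e-04  2.000e-04 -1.200e-03]
 [-1.000e-04 -3.117e-01  9.502e-01 -1.431e-01]
 [ 0.000e+00  0.000e+00  0.000e+00  1.000e+00]]
```

View pics/w1.png

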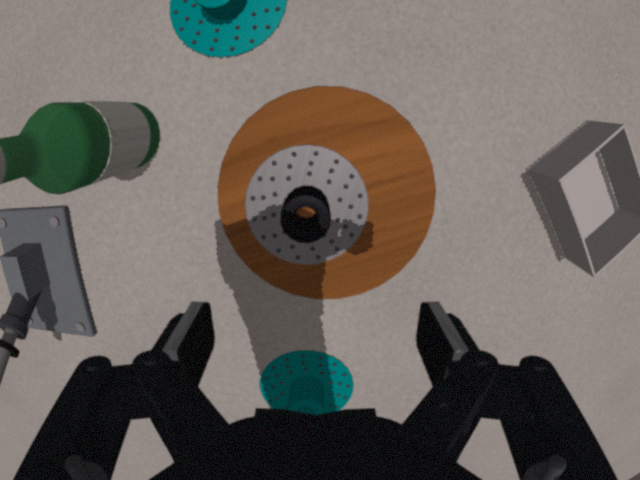

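Wrist view: disc outline spans x 245–368 and y 145–265, centre (306,205). The bore opening is at (307,212).

```bash
cat >> h.py <<'E'
from scipy.spatial.transform import Rotation as Rn
def wat(c,s,u,v,z):
    f=240/np.tan(np.radians(c["vfov"]/2)); p=np.array([u-c["cx"],v-c["cy"]]);r=np.hypot(*p);th=r/f
    d=np.r_[p/r*np.sin(th),np.cos(th)]; H=np.array(c["hand_eye"]); R=Rn.from_euler('xyz',s['orientation']).as_matrix()
    o=R@H[:3,3]+s['tool_pos']; d=R@H[:3,:3]@d; return o+d*(z-o[2])/d[2]
E
python3 - <<'E'
from h import *
s=observe();c=capture("wrist")
print("disc",wat(c,s,306.5,204.5,.0145),"hubtop",wat(c,s,306,212,.056))
l,r,a,b=[wat(c,s,*p,.015) for p in((245,204),(368,204),(306,145),(306,265))]; print(np.linalg.norm(l-r),(l+r)/2,np.linalg.norm(a-b),(a+b)/2)
E
```

```text
disc [ 0.61447423 -0.15423764  0.0145    ] hubtop [ 0.61811531 -0.15599147  0.056     ]
0.10911645139067995 [ 0.61531457 -0.15433481  0.015     ] 0.10981717383861288 [ 0.61227971 -0.15295369  0.015     ]
```

```bash
python3 go.py .6125 -.155 .019
```

```text
t 2.4 pos [ 0.6077 -0.1606  0.1898] rpy [180.   -0.  -18.7] F [-0.1  0.3  0.6] w 0.0855 -> d cm [ 0.27 -0.7  17.08]
```

>>> {"fn": "send_rows", "kwargs": {
  "deltas": [
    [0.3,-0.7,2,0],
    [0.3,-0.7,5,0],
    [0.3,-0.7,8.5,0],
    [0.3,-0.7,12,0],
    [0.3,-0.7,14.5,0],
    [0.3,-0.7,16.2,0],
    [0.3,-0.7,17,0],
    [0.3,-0.7,17,0]
  ]
}}

```text
time_s: 3.4
tool_pos: [0.6134, -0.153, 0.0191]
orientation: [3.142, 0.0, -0.323]
ft_force: [-0.8, 0.1, 0.2]
grip_width: 0.0853
```

>>> {"fn": "send_rows", "kwargs": {
  "deltas": [
    [0,0,0,0],
    [0,0,0,0],
    [0,0,0,0],
    [0,0,0,0],
    [0,0,0,0],
    [0,0,0,0],
    [0,0,0,0]
  ],
  "grip": -1,
  "newtons": 30
}}

```text
time_s: 4.28
tool_pos: [0.6138, -0.1534, 0.0203]
orientation: [3.141, -0.001, -0.324]
ft_force: [-2.2, -0.9, 6.0]
grip_width: 0.0397
```

>>> {"fn": "send_rows", "kwargs": {
  "deltas": [
    [0,0,-1,0],
    [0,0,-3.5,0],
    [0,0,-7,0],
    [0,0,-11,0],
    [0,0,-15,0],
    [0,0,-18.5,0],
    [-1,0,-21,0],
    [-2,0,-22,0]
  ]
}}

```text
time_s: 5.28
tool_pos: [0.5942, -0.1464, 0.2405]
orientation: [-3.141, -0.001, -0.323]
ft_force: [0.5, 0.6, -4.6]
grip_width: 0.0401
```

```bash
python3 go.py .53 .204 .24;  python3 go.py .53 .05 .24
```

```text
t 5.28 pos [ 0.5942 -0.1464  0.2405] rpy [-1.80e+02 -1.00e-01 -1.85e+01] F [ 0.5  0.6 -4.6] w 0.0401 -> d cm [-1.722e+01 -3.119e+01  3.000e-02]
t 5.28 pos [ 0.5942 -0.1464  0.2405] rpy [-1.80e+02 -1.00e-01 -1.85e+01] F [ 0.5  0.6 -4.6] w 0.0401 -> d cm [-12.33 -16.59   0.03]
```

>>> {"fn": "send_rows", "kwargs": {
  "deltas": [
    [-2,-2.5,0,0],
    [-4.5,-6.5,0,0],
    [-7,-11,0,0],
    [-9.5,-15.5,0,0],
    [-12,-20,0,0],
    [-14,-24,0,0],
    [-16,-28,0,0],
    [-17,-30.5,0,0]
  ]
}}

```text
time_s: 6.28
tool_pos: [0.5279, 0.1991, 0.2381]
orientation: [3.141, 0.002, -0.32]
ft_force: [0.1, -0.1, -2.6]
grip_width: 0.0398
```

>>> {"fn": "send_rows", "kwargs": {
  "deltas": [
    [-0.2,-0.6,1,0],
    [-0.2,-0.6,3,0],
    [-0.2,-0.6,4.5,0],
    [-0.2,-0.6,5,0],
    [-0.2,-0.6,5,0]
  ]
}}

```text
time_s: 6.9
tool_pos: [0.5302, 0.2021, 0.1889]
orientation: [3.141, 0.0, -0.324]
ft_force: [0.1, 0.8, -3.4]
grip_width: 0.0398
```

```bash
python3 go.py .528 .205 .165; python3 - <<'E'
from h import *
s=capture("scene");c=capture("wrist")
a=cv2.resize(s["color"][170:260,340:460],(400,300),interpolation=cv2.INTER_CUBIC);b=cv2.resize(c["color"],(400,300))
cv2.imwrite("pics/m3.png",np.clip(np.hstack([a,b])[:,:,::-1]*1.5,0,255).astype('uint8'))
E
```

```text
t 6.9 pos [0.5302 0.2021 0.1889] rpy [180.    0.  -18.6] F [ 0.1  0.8 -3.4] w 0.0398 -> d cm [-0.29 -0.2   2.39]
```

View pics/m3.png

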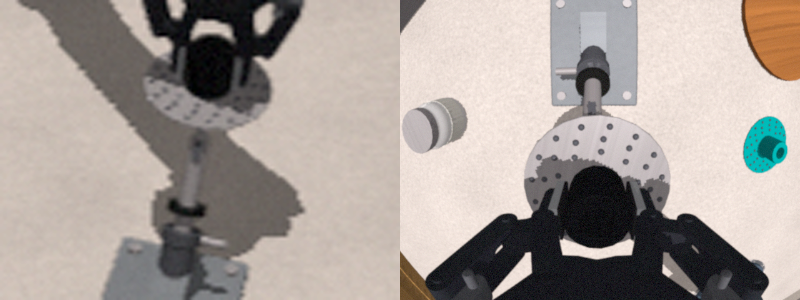

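```bash
python3 - <<'E'
from h import *
s=observe();c=capture("wrist");print(s['tool_pos'],np.degrees(s['orientation']))
i=c["color"][:,:,::-1][0:200,220:400]
i=cv2.resize(i,(540,600),interpolation=cv2.INTER_CUBIC);cv2.imwrite("pics/m4.png",np.clip(i*1.5,0,255).astype('uint8'))
E
```

```text
[0.5306154  0.20272991 0.18985816] [-1.79961358e+02 -5.35348775e-02 -1.85518678e+01]
```

View pics/m4.png

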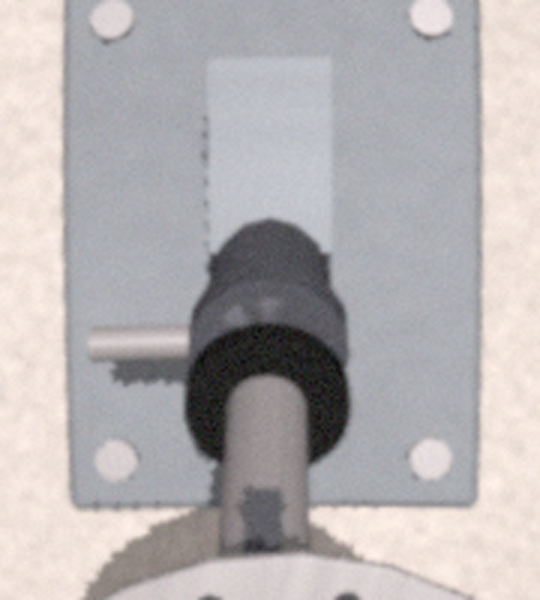

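The rod and base in the wrist view centre about 4.7 mm to the tool's −y. The yaw matches. I'll shift across, then lower slowly so the rod tip tilts the disc.

>>> {"fn": "send_rows", "kwargs": {
  "deltas": [
    [0,-0.2,0.5,0],
    [0,-0.45,1.2,0],
    [0,-0.45,1.7,0],
    [0,-0.45,2,0],
    [0,-0.45,2,0]
  ]
}}

```text
time_s: 7.68
tool_pos: [0.5308, 0.2081, 0.1705]
orientation: [-3.141, 0.001, -0.323]
ft_force: [-5.2, -0.6, 5.9]
grip_width: 0.04
```

>>> {"fn": "send_rows", "kwargs": {
  "deltas": [
    [0,0,0.15,0],
    [0,0,0.3,0],
    [0,0,0.45,0],
    [0,0,0.6,0],
    [0,0,0.6,0]
  ],
  "newtons": 20
}}

```text
time_s: 8.3
tool_pos: [0.5295, 0.2092, 0.1649]
orientation: [-3.141, 0.003, -0.321]
ft_force: [-8.9, 0.8, 8.6]
grip_width: 0.0396
```

```bash
python3 - <<'E'
from h import *
s=capture("scene");c=capture("wrist");t=capture("top")
a=cv2.resize(s["color"][180:255,350:450],(400,300),interpolation=cv2.INTER_CUBIC);b=cv2.resize(c["color"],(400,300))
d=cv2.resize(t["color"][225:300,180:280],(400,300),interpolation=cv2.INTER_CUBIC)
e=cv2.resize(c["color"][120:340,200:430],(400,300))
cv2.imwrite("pics/m5.png",np.clip(np.vstack([np.hstack([a,b]),np.hstack([d,e])])[:,:,::-1]*1.5,0,255).astype('uint8'))
E
```

```text
(no output)
```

View pics/m5.png

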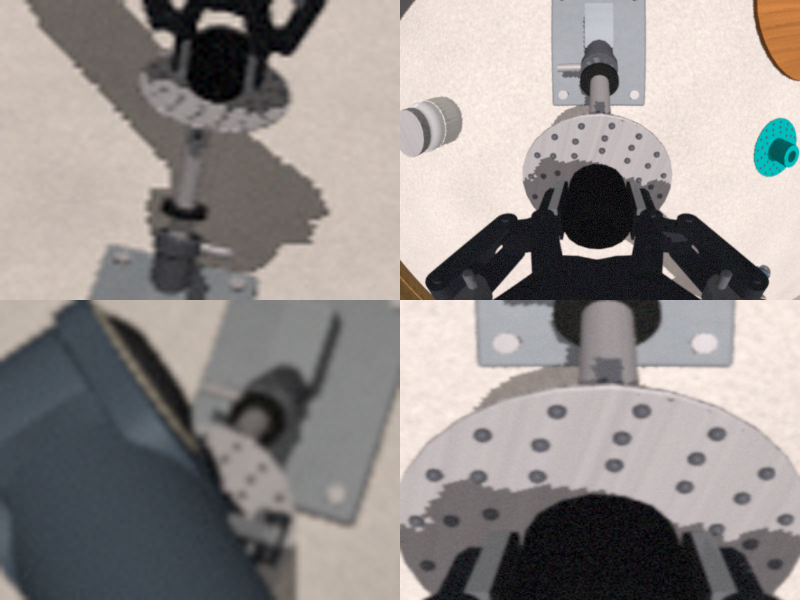

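```bash
python3 - <<'E'
from h import *
c=capture("wrist")
s=dict(tool_pos=np.array([.5306,.2027,.1899]),orientation=np.radians([-180,-.05,-18.55]))
X=np.array([.948,-.3182,0]);Y=np.array([.3182,.948,0]);P=s['tool_pos']
def loc(u,v,z):
    w=wat(c,s,u,v,z)-P; return np.round([w@X*1000,w@Y*1000],1)
print("front corners",loc(244.3,168,.012),loc(378.3,168,.012),"screws",loc(258.7,153.3,.012),loc(363.3,153,.012),"back screws",loc(257,6.3,.012),loc(363.7,5.3,.012))
# fit prediction
O=np.array([.6053,.1789,0]);w=O-P;print("fit O in tool X,Y mm",w@X*1000,w@Y*1000)
R=Rn.from_euler('xyz',s['orientation']).as_matrix();H=np.array(c["hand_eye"])
def wproj(Xw):
    q=H[:3,:3].T@(R.T@(Xw-P)-H[:3,3]);th=np.arctan2(np.hypot(q[0],q[1]),q[2]);f=240/np.tan(np.radians(c["vfov"]/2))
    return np.array([c["cx"],c["cy"]])+f*th*q[:2]/np.hypot(q[0],q[1])
ox=loc(311,168,.012)[0]/1000+.045
M=P+ox*X+.0047*Y; M[2]=.085
ax=-.5*X+[0,0,.866]; up=.866*X*-1*-1; up=np.array([0,0,.5])+.866*X
up=-up if False else up
print("ox",ox,"mouth crop",(wproj(M)-[220,0])*3)
for k in(.009,.013,.017,.021,.025,.029,.033,.037):
    F=M+k*ax; print(k,"face",((wproj(F)-[220,0])*3).round(),"lo/hi edge",((wproj(F-.017*up)-[220,0])*3).round()[1],((wproj(F+.017*up)-[220,0])*3).round()[1],"keeper free",((wproj(F+.0436*ax+.008*up)-[220,0])*3).round()[1],"tip",(F+.0675*ax-P)@X*1000,(F+.0675*ax)[2])
E
```

```text
front corners [37.2 63.1] [ 37.1 -54.3] screws [49.9 49.9] [ 50.  -40.7] back screws [181.   50.7] [181.5 -40.4]
fit O in tool X,Y mm 78.38875999999999 1.2071400000000079
ox 0.08149999999999999 mouth crop [268.65555905 347.97631724]
0.009 face [268. 369.] lo/hi edge 434.0 299.0 keeper free 456.0 tip 43.24806412999992 0.151249
0.013 face [268. 378.] lo/hi edge 444.0 308.0 keeper free 469.0 tip 41.24815364999991 0.15471300000000002
0.017 face [268. 388.] lo/hi edge 455.0 317.0 keeper free 482.0 tip 39.24824316999989 0.158177
0.021 face [267. 399.] lo/hi edge 465.0 326.0 keeper free 496.0 tip 37.248332689999884 0.161641
0.025 face [267. 409.] lo/hi edge 476.0 336.0 keeper free 511.0 tip 35.24842220999988 0.165105
0.029 face [267. 420.] lo/hi edge 488.0 346.0 keeper free 526.0 tip 33.248511729999876 0.168569
0.033 face [267. 431.] lo/hi edge 499.0 357.0 keeper free 542.0 tip 31.248601249999858 0.17203300000000002
0.037 face [266. 443.] lo/hi edge 511.0 368.0 keeper free 558.0 tip 29.24869076999996 0.17549700000000001
```

The tip fits at about 38 mm ahead and z ≈ 0.160, with the buffer face about 19 mm out. That agrees with the contact I felt. I'll descend on an arc so the tip rolls the disc to about 30°.

>>> {"fn": "send_rows", "kwargs": {
  "deltas": [
    [-0.2,0.1,0.2,0],
    [-0.35,0.1,0.5,0],
    [-0.5,0.1,0.8,0],
    [-0.65,0.1,1.1,0],
    [-0.8,0.1,1.4,0],
    [-0.9,0.1,1.7,0],
    [-0.95,0.1,2.0,0],
    [-0.95,0.1,2.0,0]
  ]
}}

```text
time_s: 9.5
tool_pos: [0.5234, 0.2099, 0.1447]
orientation: [-3.139, -0.003, -0.323]
ft_force: [-0.5, 0.9, 4.8]
grip_width: 0.0397
```

```bash
python3 - <<'E'
from h import *
s=capture("scene");c=capture("wrist")
a=cv2.resize(s["color"][180:255,350:450],(400,300),interpolation=cv2.INTER_CUBIC)
e=cv2.resize(c["color"][100:340,155:475],(400,300))
cv2.imwrite("pics/m6.png",np.clip(np.hstack([a,e])[:,:,::-1]*1.5,0,255).astype('uint8'))
E
```

```text
(no output)
```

View pics/m6.png

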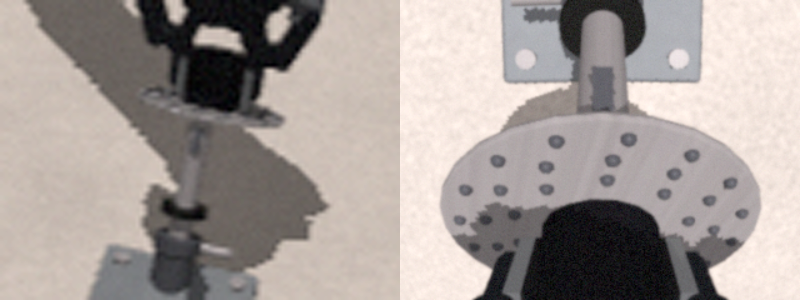

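Tilt is now about 30° in the right direction. I'll lift off and go to a point on the arm's axis, about 15 mm short of the tip.

>>> {"fn": "send_rows", "kwargs": {
  "deltas": [
    [0,0,-1,0],
    [0,0,-2.2,0],
    [0,0,-3.2,0],
    [0.6,0,-3.6,0],
    [1.4,0,-3.6,0],
    [2.1,0,-3.5,0],
    [2.4,0,-3.5,0],
    [2.4,0,-3.5,0]
  ],
  "newtons": 30
}}

```text
time_s: 10.6
tool_pos: [0.545, 0.2013, 0.1779]
orientation: [3.141, 0.001, -0.324]
ft_force: [-0.2, 0.1, -4.9]
grip_width: 0.0398
```

```bash
python3 go.py .5457 .2017 .177; python3 - <<'E'
from h import *
c=capture("wrist")
e=cv2.resize(c["color"][60:340,130:503],(800,600))
cv2.imwrite("pics/m7.png",np.clip(e[:,:,::-1]*1.5,0,255).astype('uint8'))
E
```

```text
t 10.6 pos [0.545  0.2013 0.1779] rpy [180.    0.  -18.5] F [-0.2  0.1 -4.9] w 0.0398 -> d cm [ 0.05 -0.06  0.09]
```

View pics/m7.png

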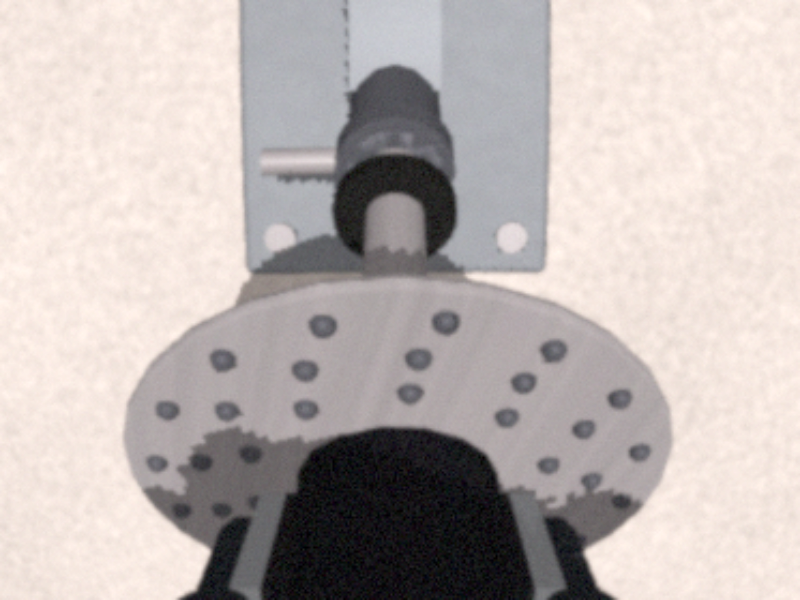

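The rod (x≈395), base (397) and disc (398) line up laterally. I'll descend along the axis now.

>>> {"fn": "send_rows", "kwargs": {
  "deltas": [
    [0.2,0,0.35,0],
    [0.4,0,0.7,0],
    [0.6,0,1.04,0],
    [0.75,0,1.3,0],
    [0.9,0,1.56,0],
    [1.0,0,1.73,0],
    [1.0,0,1.73,0]
  ]
}}

```text
time_s: 11.52
tool_pos: [0.5545, 0.1983, 0.1608]
orientation: [3.141, 0.0, -0.323]
ft_force: [-0.2, -0.9, -3.9]
grip_width: 0.0397
```

>>> {"fn": "send_rows", "kwargs": {
  "deltas": [
    [0.15,0,0.26,0],
    [0.3,0,0.52,0],
    [0.45,0,0.78,0],
    [0.5,0,0.87,0]
  ]
}}

```text
time_s: 12.02
tool_pos: [0.5603, 0.1968, 0.153]
orientation: [-3.14, -0.002, -0.324]
ft_force: [0.3, 0.3, 0.8]
grip_width: 0.0395
```

>>> {"fn": "send_rows", "kwargs": {
  "deltas": [
    [0.15,0,0.26,0],
    [0.3,0,0.52,0],
    [0.45,0,0.78,0],
    [0.5,0,0.87,0]
  ]
}}

```text
time_s: 12.52
tool_pos: [0.5652, 0.195, 0.1438]
orientation: [-3.141, -0.002, -0.324]
ft_force: [3.9, -1.9, 3.2]
grip_width: 0.0398
```

>>> {"fn": "send_rows", "kwargs": {
  "deltas": [
    [0.15,0,0.26,0],
    [0.3,0,0.52,0],
    [0.45,0,0.78,0],
    [0.5,0,0.87,0]
  ]
}}

```text
time_s: 13.02
tool_pos: [0.5696, 0.1935, 0.1351]
orientation: [-3.141, -0.002, -0.324]
ft_force: [5.0, -0.6, 5.1]
grip_width: 0.04
```

>>> {"fn": "send_rows", "kwargs": {
  "deltas": [
    [0.15,0,0.26,0],
    [0.3,0,0.52,0],
    [0.45,0,0.78,0],
    [0.5,0,0.87,0]
  ]
}}

```text
time_s: 13.52
tool_pos: [0.5746, 0.1919, 0.1266]
orientation: [-3.141, -0.002, -0.324]
ft_force: [6.0, -2.0, 5.3]
grip_width: 0.0395
```

>>> {"fn": "send_rows", "kwargs": {
  "deltas": [
    [0.15,0,0.26,0],
    [0.3,0,0.52,0],
    [0.45,0,0.78,0],
    [0.5,0,0.87,0]
  ]
}}

```text
time_s: 14.02
tool_pos: [0.5796, 0.1902, 0.1181]
orientation: [-3.14, -0.002, -0.324]
ft_force: [6.0, -1.1, 6.7]
grip_width: 0.0399
```

>>> {"fn": "send_rows", "kwargs": {
  "deltas": [
    [0.1,0,0.17,0],
    [0.2,0,0.35,0],
    [0.3,0,0.52,0],
    [0.3,0,0.52,0]
  ]
}}

```text
time_s: 14.52
tool_pos: [0.5826, 0.1892, 0.1128]
orientation: [-3.14, -0.003, -0.324]
ft_force: [7.0, -1.4, 4.6]
grip_width: 0.04
```

>>> {"fn": "send_rows", "kwargs": {
  "deltas": [
    [0.05,0,0.09,0],
    [0.1,0,0.17,0],
    [0.15,0,0.26,0],
    [0.15,0,0.26,0]
  ]
}}

```text
time_s: 15.02
tool_pos: [0.5838, 0.1888, 0.1101]
orientation: [-3.14, -0.002, -0.324]
ft_force: [6.5, -1.0, 4.1]
grip_width: 0.0393
```

>>> {"fn": "send_rows", "kwargs": {
  "deltas": [
    [0.05,0,0.09,0],
    [0.1,0,0.17,0],
    [0.1,0,0.17,0]
  ]
}}

```text
time_s: 15.4
tool_pos: [0.5845, 0.1884, 0.1082]
orientation: [-3.141, -0.002, -0.324]
ft_force: [6.8, -1.3, 4.7]
grip_width: 0.0396
```

>>> {"fn": "send_rows", "kwargs": {
  "deltas": [
    [0.05,0,0.09,0],
    [0.1,0,0.17,0],
    [0.1,0,0.17,0]
  ]
}}

```text
time_s: 15.78
tool_pos: [0.5849, 0.1883, 0.1069]
orientation: [-3.141, -0.001, -0.324]
ft_force: [3.9, -1.2, 6.3]
grip_width: 0.0396
```

>>> {"fn": "send_rows", "kwargs": {
  "deltas": [
    [0.05,0,0.09,0],
    [0.1,0,0.17,0],
    [0.1,0,0.17,0]
  ]
}}

```text
time_s: 16.15
tool_pos: [0.5854, 0.1882, 0.1059]
orientation: [-3.141, -0.0, -0.324]
ft_force: [1.4, -2.3, 11.5]
grip_width: 0.0396
```

>>> {"fn": "send_rows", "kwargs": {
  "deltas": [
    [0.05,0,0.09,0],
    [0.1,0,0.17,0],
    [0.1,0,0.17,0]
  ]
}}

```text
time_s: 16.52
tool_pos: [0.586, 0.1881, 0.105]
orientation: [3.141, 0.0, -0.324]
ft_force: [-1.6, -2.2, 16.5]
grip_width: 0.0397
```

>>> {"fn": "send_rows", "kwargs": {
  "deltas": [
    [0.05,0,0.09,0],
    [0.05,0,0.09,0],
    [0.05,0,0.09,0]
  ]
}}

```text
time_s: 16.9
tool_pos: [0.5862, 0.188, 0.1045]
orientation: [3.141, 0.001, -0.323]
ft_force: [-2.1, -3.0, 19.6]
grip_width: 0.0394
```

>>> {"fn": "send_rows", "kwargs": {
  "deltas": [
    [-0.1,0,-0.17,0],
    [-0.2,0,-0.35,0],
    [-0.25,0,-0.43,0],
    [-0.25,0,-0.43,0]
  ]
}}

```text
time_s: 17.4
tool_pos: [0.585, 0.1883, 0.1068]
orientation: [-3.141, -0.001, -0.324]
ft_force: [4.6, -1.6, 6.0]
grip_width: 0.0395
```

>>> {"fn": "send_rows", "kwargs": {
  "deltas": [
    [-0.1,0,-0.17,0],
    [-0.2,0,-0.35,0],
    [-0.25,0,-0.43,0],
    [-0.25,0,-0.43,0]
  ]
}}

```text
time_s: 17.9
tool_pos: [0.584, 0.1882, 0.1081]
orientation: [-3.14, -0.003, -0.325]
ft_force: [14.6, 0.6, -12.5]
grip_width: 0.0397
```

```bash
python3 - <<'E'
from h import *
s=capture("scene");c=capture("wrist")
a=cv2.resize(s["color"][195:255,360:440],(400,300),interpolation=cv2.INTER_CUBIC)
e=cv2.resize(c["color"][100:340,155:475],(400,300))
cv2.imwrite("pics/m8.png",np.clip(np.hstack([a,e])[:,:,::-1]*1.8,0,255).astype('uint8'))
E
```

```text
(no output)
```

View pics/m8.png

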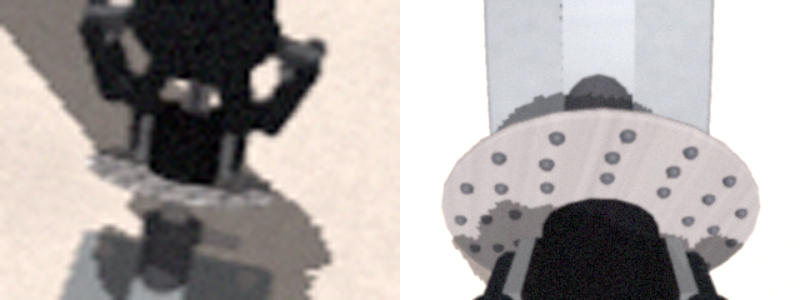

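Pulling back is blocked: it took about 14 N along the axis within 1.5 mm, so the keeper has latched. I'll return to neutral and release.

>>> {"fn": "send_rows", "kwargs": {
  "deltas": [
    [0.1,0,0.17,0],
    [0.15,0,0.3,0],
    [0.2,0,0.35,0],
    [0.2,0,0.35,0]
  ]
}}

```text
time_s: 18.5
tool_pos: [0.5845, 0.1883, 0.1073]
orientation: [-3.141, -0.001, -0.324]
ft_force: [5.1, -1.4, 4.2]
grip_width: 0.0397
```

>>> {"fn": "send_rows", "kwargs": {
  "deltas": [
    [0,0,0,0],
    [0,0,0,0],
    [0,0,0,0],
    [0,0,0,0],
    [0,0,0,0],
    [0,0,0,0]
  ],
  "grip": 1
}}

```text
time_s: 19.25
tool_pos: [0.5838, 0.1885, 0.1071]
orientation: [3.142, -0.0, -0.323]
ft_force: [0.1, -0.8, -0.4]
grip_width: 0.0851
```

>>> {"fn": "send_rows", "kwargs": {
  "deltas": [
    [0,0,-1,0],
    [0,0,-3,0],
    [0,0,-6,0],
    [0,0,-9,0],
    [-1,0,-12,0],
    [-3,0,-14,0],
    [-5,0,-15,0],
    [-6,0,-15,0]
  ]
}}

```text
time_s: 20.25
tool_pos: [0.5259, 0.2084, 0.2579]
orientation: [-3.141, -0.001, -0.322]
ft_force: [-0.0, -0.4, -0.8]
grip_width: 0.0857
```

>>> {"fn": "send_rows", "kwargs": {
  "deltas": [
    [-1,0,0,0],
    [-2,0,0,0],
    [-3,0,0,0],
    [-3,0,0,0]
  ]
}}

```text
time_s: 20.75
tool_pos: [0.4978, 0.2175, 0.2569]
orientation: [3.141, 0.0, -0.322]
ft_force: [0.3, 0.2, 1.2]
grip_width: 0.0857
```

```bash
python3 - <<'E'
from h import *
s=capture("scene");c=capture("wrist")
a=cv2.resize(s["color"][195:255,360:440],(400,300),interpolation=cv2.INTER_CUBIC)
e=cv2.resize(c["color"],(400,300)); f=cv2.resize(s["color"][100:400,120:520],(400,300))
g=cv2.resize(c["color"][0:240,155:475],(400,300))
cv2.imwrite("pics/m9.png",np.clip(np.vstack([np.hstack([a,e]),np.hstack([f,g])])[:,:,::-1]*1.6,0,255).astype('uint8'))
E
```

```text
(no output)
```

View pics/m9.png

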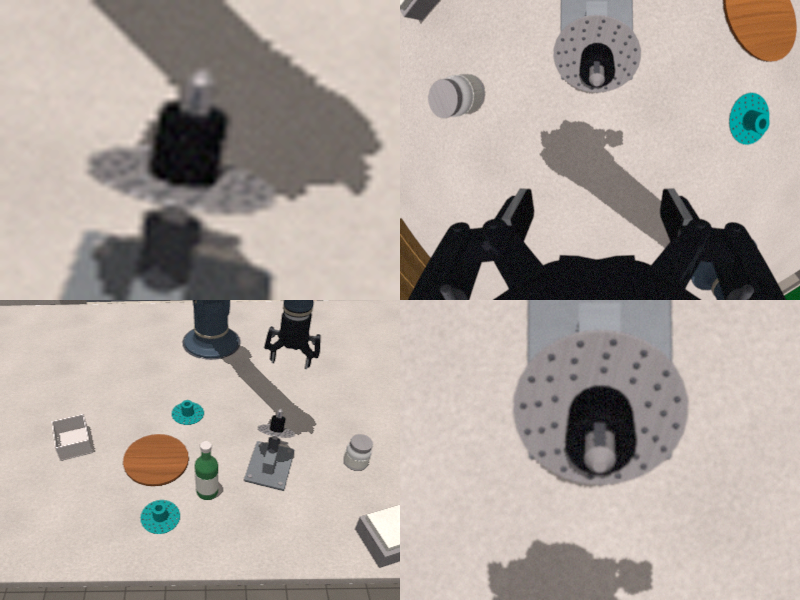

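The disc hangs hub up on the arm, with the rod through the bore, the keeper tongue visible above the hub and nothing else moved.

```bash
python3 -c "
from bench import *
print(job_done())"
```

```text
the job is handed in; nothing more can be done
None
```

The grating disc is hanging on the slanted arm, hub side up and latched behind the keeper, and the job is handed in. It took about 21 s of robot time.

- **Method:** The moves kept the tool pointing straight down. I gripped the hub and used the rod's tip to tilt the disc about 30° in the jaws. Then I slid it down the arm over the keeper and pressed it onto the buffer.
- **Press force:** The highest vertical reading was 19.6 N. Allowing for the disc's weight, the push along the arm was about 20–21 N, under the 25 N limit.
- **Latch check:** Pulling back before letting go met about 14 N within 1.5 mm, against about 5 N of rub on the way down, so the keeper had sprung up.
- **Final look:** With the gripper open and away, the force read near zero. The last picture shows the rod through the bore, the tongue above the hub, and the bottle, jar, tub and turquoise discs where they stood.
- **Disagreement:** The fixed cameras put the buffer face about 16 mm from the socket's mouth and the wrist camera about 19 mm, against 25 mm nominal. The first contact with the rod's tip and the final seating height fitted these figures.

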